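# Move the offer clip to the other price card and hold it open

## Task

Today's offer moves from one price card to the other: squeeze the red-and-white spring clip open by its handles, lift it off the card it sits on, and lower it, still open, over the middle of the top edge of the bare price card, with the clip's red half on that card's printed side. Finish while holding it there in the gripper, upright, squeezed wide open, with the card's edge well down between the two jaws but nothing of the clip touching the card, so that a colleague can slip the offer ticket in. Both card blocks stay standing where they are, and the things around them are left alone.

Things in the scene. Friction and masses are not known exactly. Their poses are not given: they have to be found in the camera images.
- clip: Spring clip, 88 mm tall, 24 mm wide, 60 g; red front half, white back half, steel coil between. Starts on the old card, leaning with it, jaws down, red on its printed side. Origin: underside of the coil (throat), resting on the card's top edge. z up to the handles, -x red half, +x white half (handles are squeezed together along x), y along the card edge.
- clip_front_handle (a point): Rolled end of the red handle, 24 mm wide, leaning 23 degrees outwards when closed. 51 mm above the clip's origin closed, 58 mm fully open (handles then parallel). Squeeze both between the pads near their ends: about 4 N on each handle starts it, 9 N opens it fully, to a hard stop. Let go, it snaps shut.
- clip_back_handle (a point): The same on the white handle. Both ends rise 7 mm past the clip's throat as they are squeezed: rise with them, or friction may leave the clip up to 10 mm lower in the grip than it was.
- clip_front (a joint): Swing of the red half about the hinge, rad: 0 pinching a card, 0.42 fully open (stop); both halves swing alike. Over the outsides of the handle ends it is about 58 mm at 0, 39 mm at 0.2, 17 mm at 0.42; the gap between the lips is 3 mm at 0, 18 mm at 0.2, 33 mm at 0.42.
- clip_back (a joint): The same for the white half.
- clip_front_lip (a point): Centre of the red jaw's rounded lip (radius 3 mm, its lower end). Below the clip's origin by 31 mm closed, 26 mm fully open.
- clip_back_lip (a point): The same on the white jaw.
- old_card: Price card that carries the clip at the start: oak block 29 x 55 x 36 mm, 130 g, loose, with a printed card in a clear sleeve 3 mm thick and 53 mm wide, leaning back 8 degrees, standing 41 mm out of the block. Origin: centre of the block's underside; z up, y along the card, printed side towards -x.
- old_card_edge (a point): Middle of its card's top edge, 77 mm above the worktop. Axes of the leaning card: z up in the card's plane, y along its edge, -x out of the printed side.
- new_card: The bare price card: same make, size and axes as the old one, loose.
- new_card_edge (a point): Middle of the bare card's top edge, same height and axes as on the old card.
- kitchen_timer: Bystander: round red-and-white kitchen timer, 68 mm across, 53 mm tall, between the two cards. Origin: centre of its underside.
- steel_pot_3: Bystander: small steel pot, 54 mm across, 29 mm tall, behind the bare card. Origin: centre of its underside.
- cheese_wedge: Bystander: wedge of cheese, 56 x 81 x 41 mm, on the cheese board at the right. Origin: centre of its underside.

How it is judged (in metres and radians):
On the way:
1. the clip, squeezed open, has been lifted clear of the old card, which still stands (z of clip in the frame of old_card_edge above 0.036 m and value of joint clip_front above 0.12 rad and contact force between the fingers and clip above 1 N and contact force between clip and old_card below 0.1 N and angle between old_card's own z axis and vertical below 0.1 rad), for 0.2 s.
At the end, for the whole second after the job is handed in: Held still and upright (0.25 rad) in the gripper, both halves open over 0.2 rad, lips either side of the bare card (red on the printed side) at least 8 mm below its top edge, within 14 mm of its middle, nothing touching it; both blocks upright within 20 mm of their starts (value of joint each of clip_front, clip_back above 0.2 rad and x of clip_front_lip in the frame of new_card_edge below -0.006 m and x of clip_back_lip in the frame of new_card_edge above 0.006 m and z of each of clip_front_lip, clip_back_lip in the frame of new_card_edge below -0.008 m and z of clip in the frame of new_card_edge above 0 m and y of clip in the frame of new_card_edge between -0.014 and 0.014 m and angle between clip's own z axis and vertical below 0.25 rad and contact force between the fingers and clip above 2 N and contact force between each of clip, the arm, the fingers and new_card below 0.1 N and contact force between clip and old_card below 0.1 N and linear speed of clip below 0.02 m/s and angle between each of new_card, old_card's own z axis and vertical below 0.05 rad and height (world z) of each of new_card, old_card below 0.005 m and distance of each of new_card, old_card from where it was at the start of the episode below 0.02 m); the arm keeps its last pose, push and grip.
It fails at once if a card block is knocked over or shoved more than 30 mm (angle between any of old_card, new_card's own z axis and vertical above 0.4 rad or distance of any of old_card, new_card from where it was at the start of the episode above 0.03 m).
It fails at once if the clip is dropped (its throat lower than the top of the oak blocks) (height (world z) of clip below 0.036 m).
It fails at once if a bystander is moved by more than 20 mm (distance of any of kitchen_timer, steel_pot_3, cheese_wedge from where it was at the start of the episode above 0.02 m).
It also fails if it takes over 38 s, if anything falls off the work surface, if the arm or the gripper's body presses on something with over 40 N, if the wrist force passes 120 N, or if a joint passes its speed limit or range.

## Robot

A 6-joint arm with a two-finger parallel gripper is mounted at the origin on a cart in front of the work surface, level with it; the furniture and walls round the work are solid. World frame = base frame: x ahead of the robot, y to its left, z up, the work surface at z = 0. Lengths are in mm, angles in degrees, forces in N, time in s.
With the tool pointing down it reaches from about 350 to 850 mm from the base axis. Payload 8.1 kg.
Tool frame: the origin (TCP) lies midway between the tips of the shut fingers; the grasp point (between the pads) lies 19 mm behind it; z points along the fingers, y is the line along which they close (so a half turn about z gives the same grasp; the last joint's range is limited). The gripper opens to 85 mm and grips with 20 to 120 N. Pads are 22 mm wide; open, the fingers measure 114 mm over their backs; the gripper's body (76 mm by 85 mm) begins 54 mm behind the grasp point. The pads swing forward as they close: fully open they stand 13 mm farther back than shut.
Start: joints at [-73.705, 7.471, 85.268, -0, 87.261, -4.893], TCP at [216.877, -559.437, 231.292] pointing down, gripper open.
Joint ranges: [-169.43, 169.43], [-51.17, 129.36], [1.28, 143.12], [-76.62, 256.62], [0, 156.53], [-152.29, 152.29]. Speed limits (degrees/s): [136.94, 136.94, 159.86, 180, 180, 180].

## Interface

Orientations are given as [roll, pitch, yaw] about the fixed x, y, z axes, in that order (R = Rz(yaw) Ry(pitch) Rx(roll)).
In Python, from bench import sense, snapshot, camera_params, hand_in, masks_of, pinpoint gives the robot as it stands.
- The arm moves only by the tool step_arm, never from a script. Its argument "targets" is a list of rows, each an object with "angular": the turn, a rotation vector about the tool's x, y, z scaled (see below), a list of three; "dp": the shift along the tool's x, y, z scaled (see below), a list of three; "fingers": the closure, from 0 (fully open) to 1 (shut). A call has exactly 8 rows; each row is the pose to reach, as a shift and turn from the pose commanded when the call began, along the tool's axes at that moment, turning the shorter way round; what a row does not reach only later rows make up. The controller multiplies each number of a shift by 0.2 m and each number of a turn by 180 degrees. A row lasts 1/8 s, in which the tool goes at most 62.5 mm and 10.7 degrees, less where a joint would pass 70% of its speed; a pose out of reach is approached as far as the arm can. A call with a number of a shift or a turn outside -1 to 1 is refused whole. A call with a gripper value outside its range is refused whole. The fingers move at their own pace and stop on an object; "newtons" is the grip in N (left out, the last holds). Time passes only in rows, so rows that repeat a pose let the fingers close, or fill a call up. It gives the time, the measured TCP pose, the force, the opening and the grip force at its end, in the units of the state.
- sense(): the state, without advancing time (a new reading comes with each control period).
- snapshot(name): name is "scene" or "top" or "wrist"; returns the picture (400x640x3 uint8, blue, green, red); there is no depth.
- camera_params(name): a dict with "vfov" (degrees; the focal length in pixels is half the picture's height over the tangent of half this angle, whatever the lens; pixels are square), "cx", "cy" (the principal point, pixels), "R" (3x3) and "t" (3): a world point X has camera coordinates R X + t. Camera axes: x right, y down, z forward; pixel columns grow to the right and rows downward; lengths in mm; the calibration is good to about 2 mm. A picture is of the moment at which its call begins: read the wrist's pose just before it. camera_params takes no time and is no camera call; for the wrist camera it gives the pose at the moment of the call.
- hand_in(): hands the job in; it is judged then, once.
Trained networks look in the newest picture that a camera, given by its name, has taken for a name from the list of things; names that differ only in an ending like _2 or _b are one class to them, and where a whole thing is asked for, a point or a joint stands for the part that bears it (a point fixed in the world has none). Each returns a list of dicts, best first, with "conf" (0 to 1); they miss things now and then, are a little off and sometimes report something else, mostly with a low value. They report only what shows in the picture. A call takes as long as a camera call.
- masks_of(camera, label): "pixels" (400x640 bool, what is visible of it) and "at" ([column, row] in pixels, amid what is visible of it).
- pinpoint(camera, label): "at" ([column, row] in pixels: a listed point, or the origin of a listed thing).
The state is a dict: "time": time; "joint_pos": joint angles; "qd": joint speeds; "joint_efforts": joint torques, N m; "tool_pos": TCP position; "tcp_rot": TCP orientation; "ft_force": force on the tool from outside, world axes, zero at the start; "wrist_torque": the same for the moment, N m; "finger_gap": finger opening in mm; "grip_force": force on a finger pad.
Only numpy, scipy, OpenCV 4.12 (cv2) and the standard library are available. Lean on these libraries where they do the work, as an engineer would, in place of code of your own. Each camera call takes 0.05 s, during which the arm holds its last target. There are 200 camera calls.

## Working session

There is one attempt and no reset: what is moved stays moved. The work goes in short steps, Python scripts to look and compute and a tool call to move; the robot and the scene stay as the last step left them, time stands still between calls to the robot, and variables do not carry over. Pictures are saved under pics/ and viewed, at most 12 in all, crops included, and the job is handed in when it is done.

Besides the shell and the picture viewer there is one more tool, called after "Request:" as name(argument=value, ...), one argument or row to a line, values as JSON. step_arm: Moves the arm, as the interface text tells. Its arguments: {"type":"object","properties":{"targets":{"type":"array","items":{"type":"object","properties":{"angular":{"type":"array","items":{"type":"number","minimum":-1,"maximum":1}},"dp":{"type":"array","items":{"type":"number","minimum":-1,"maximum":1}},"fingers":{"type":"number"}}}},"newtons":{"type":"number"}},"required":["targets"]}

```bash
mkdir -p pics; ls
cat > h.py <<'E'
import numpy as np, cv2
from bench import *
def ray(cam,uv,P=None):
    P=P or camera_params(cam); f=200/np.tan(np.radians(P['vfov'])/2)
    R=np.array(P['R']);t=np.array(P['t'])
    d=R.T@np.array([(uv[0]-P['cx'])/f,(uv[1]-P['cy'])/f,1]); return -R.T@t,d/np.linalg.norm(d)
def tri(rs):
    A=np.zeros((3,3));b=np.zeros(3)
    for c,d in rs:
        M=np.eye(3)-np.outer(d,d);A+=M;b+=M@c
    X=np.linalg.solve(A,b); return X,[round(float(np.linalg.norm((np.eye(3)-np.outer(d,d))@(X-c))),1) for c,d in rs]
def onz(r,z): c,d=r; return c+d*(z-c[2])/d[2]
def proj(cam,X):
    P=camera_params(cam); f=200/np.tan(np.radians(P['vfov'])/2)
    x=np.array(P['R'])@X+np.array(P['t']); return np.array([P['cx']+f*x[0]/x[2],P['cy']+f*x[1]/x[2]])
E
python3 - <<'E'
from h import *
np.set_printoptions(precision=1,suppress=True)
s=sense();print(s['time'],s['tool_pos'],s['tcp_rot'],s['finger_gap'])
for c in ['scene','top','wrist']:
    im=snapshot(c);cv2.imwrite(f'pics/{c}0.png',im)
    P=camera_params(c);print(c,P['vfov'],-np.array(P['R']).T@np.array(P['t']),np.array(P['R'])[2])
Z={'clip':77,'clip_front_handle':126,'clip_back_handle':126,'old_card':0,'old_card_edge':77,'new_card':0,'new_card_edge':77,'kitchen_timer':0,'steel_pot_3':0,'cheese_wedge':0}
for l in Z:
    rs=[]
    for c in ['scene','top']:
        for k in pinpoint(c,l)[:3]:
            print(l,c,np.round(k['at']),round(k['conf'],2),onz(ray(c,k['at']),Z[l]))
print(sense()['time'])
E
```

```text
pics
0.0 [ 216.7 -558.9  230.2] [-179.9   -0.    21.2] 85.60476159308925
scene 45.90101023235829 [   1.6  581.8 1097.7] [ 0.4 -0.5 -0.7]
top 49.78519777624385 [ 465.8 -120.  1114.4] [ 0.1  0.  -1. ]
wrist 61.83488784811436 [ 295.  -529.3  371.5] [-0.3 -0.1 -0.9]
clip scene [282. 278.] 0.61 [471.3 147.2  77. ]
clip top [222. 219.] 0.64 [503.7 136.9  77. ]
clip top [218. 231.] 0.63 [475.  146.1  77. ]
clip_front_handle scene [280. 273.] 0.74 [462.6 160.6 126. ]
clip_front_handle top [208. 236.] 0.66 [463.2 156.  126. ]
clip_front_handle top [222. 236.] 0.46 [462.6 123.8 126. ]
clip_back_handle scene [283. 255.] 0.61 [492.  117.4 126. ]
clip_back_handle top [226. 220.] 0.44 [498.5 114.7 126. ]
old_card scene [286. 297.] 0.81 [460.5 151.9   0. ]
old_card top [222. 231.] 0.62 [475.4 153.8   0. ]
old_card top [210. 236.] 0.24 [460.6 185.4   0. ]
old_card_edge scene [295. 218.] 0.59 [571.8 -17.7  77. ]
old_card_edge scene [281. 278.] 0.49 [473.9 149.6  77. ]
old_card_edge top [219. 229.] 0.37 [478.4 143.2  77. ]
new_card scene [351. 203.] 0.73 [ 520.7 -216.3    0. ]
new_card scene [285. 288.] 0.72 [481.  131.8   0. ]
new_card top [362. 208.] 0.63 [ 535.2 -209.     0. ]
new_card_edge scene [349. 184.] 0.57 [ 532.5 -216.8   77. ]
new_card_edge top [368. 206.] 0.44 [ 536.2 -217.8   77. ]
kitchen_timer scene [294. 220.] 0.84 [611.4 -55.4   0. ]
kitchen_timer top [308. 175.] 0.6 [620.6 -67.7   0. ]
steel_pot_3 scene [335. 158.] 0.67 [ 684.1 -343.6    0. ]
steel_pot_3 top [413. 151.] 0.71 [ 683.7 -341.     0. ]
cheese_wedge scene [376. 150.] 0.62 [ 597.2 -464.2    0. ]
cheese_wedge scene [281. 275.] 0.6 [514.8 110.4   0. ]
cheese_wedge top [463. 186.] 0.62 [ 591.  -469.1    0. ]
1.15
```

Run:
```python
import cv2,numpy as np
s=cv2.imread('pics/scene0.png');t=cv2.imread('pics/top0.png')
c=lambda im,x,y,w,h:cv2.resize(im[y:y+h,x:x+w],(400,300),interpolation=cv2.INTER_CUBIC)
a=np.hstack([c(s,240,235,80,60),c(s,310,165,80,60)]);b=np.hstack([c(t,180,200,80,60),c(t,325,180,80,60)])
cv2.imwrite('pics/comp.png',np.vstack([a,b]))
cv2.imwrite('pics/comp2.png',np.hstack([cv2.resize(s,(400,250)),cv2.resize(t,(400,250))]))
```

```text
(no output)
```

View pics/comp.png

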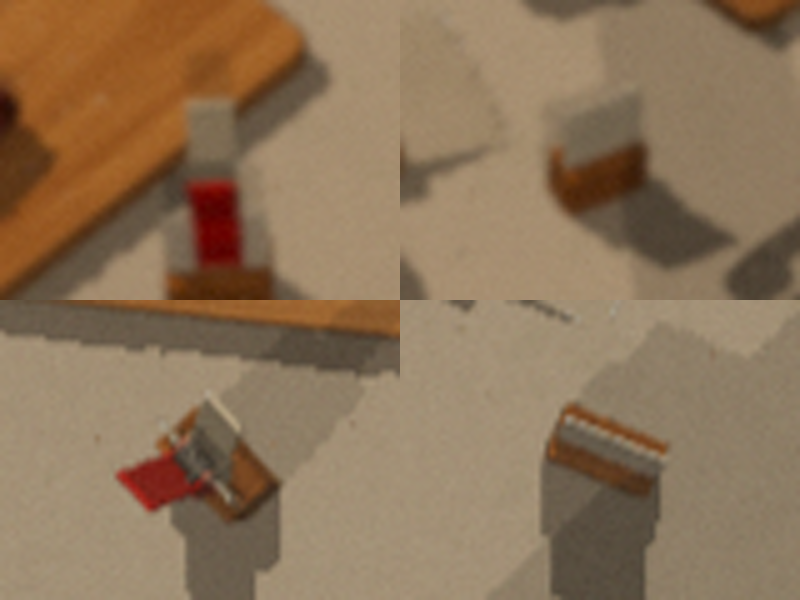

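View pics/top0.png

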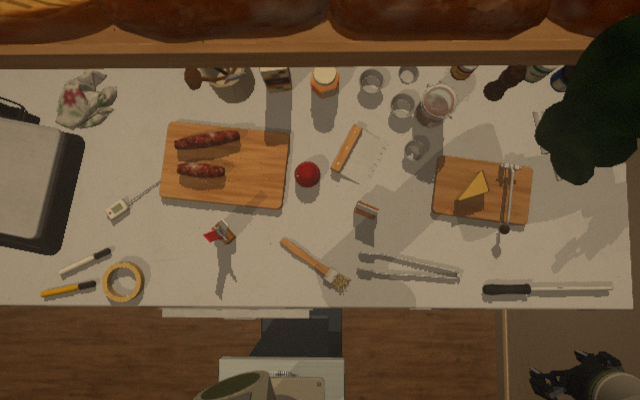

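Request:
step_arm(
  targets=[
    {"dp": [1,-0.5,-0.2],"angular": [0,0,0],"fingers": 0},
    {"dp": [1,-0.5,-0.2],"angular": [0,0,0],"fingers": 0},
    {"dp": [1,-0.5,-0.2],"angular": [0,0,0],"fingers": 0},
    {"dp": [1,-0.5,-0.2],"angular": [0,0,0],"fingers": 0},
    {"dp": [1,-0.5,-0.2],"angular": [0,0,0],"fingers": 0},
    {"dp": [1,-0.5,-0.2],"angular": [0,0,0],"fingers": 0},
    {"dp": [1,-0.5,-0.2],"angular": [0,0,0],"fingers": 0},
    {"dp": [1,-0.5,-0.2],"angular": [0,0,0],"fingers": 0},
  ],
)

```text
time: 2.15
tool_pos: [366.4, -394.6, 270.9]
tcp_rot: [-180.0, 0.0, 21.1]
ft_force: [0.2, 0.1, 0.2]
finger_gap: 85.4
grip_force: 0.0
```

```bash
cat >> h.py <<'E'
from scipy.spatial.transform import Rotation as Ro
def plan(pos,rot):
    s=sense(); R0=Ro.from_euler('xyz',s['tcp_rot'],degrees=True)
    d=R0.inv().apply(np.array(pos)-s['tool_pos'])/200
    w=(R0.inv()*rot).as_rotvec(degrees=True)/180
    print('t',round(s['time'],2),'at',np.round(s['tool_pos'],1),np.round(s['tcp_rot'],1),'dp',np.round(d,3),'ang',np.round(w,4))
E
python3 - <<'E'
from h import *
im=snapshot('wrist');cv2.imwrite('pics/w1.png',im)
for l in ['new_card','new_card_edge']:
    for k in pinpoint('wrist',l)[:2]: print(l,np.round(k['at']),round(k['conf'],2),onz(ray('wrist',k['at']),77 if 'edge' in l else 0))
plan([510,-225,270],Ro.from_euler('xyz',[180,0,60],degrees=True))
E
```

```text
t 2.3 at [ 366.8 -394.3  271.1] [-180.     0.    21.1] dp [ 0.973 -0.531  0.006] ang [-1.000e-04 -0.000e+00 -2.159e-01]
```

View pics/w1.png

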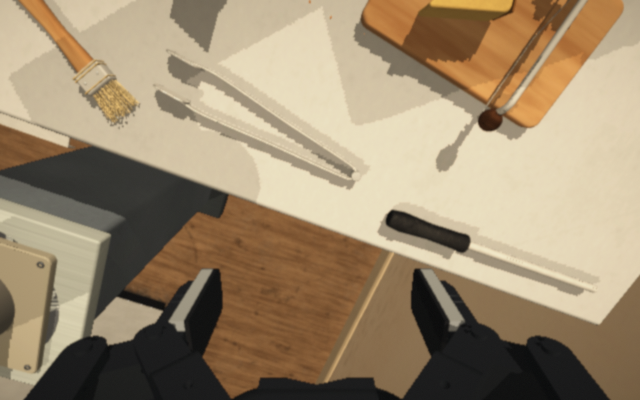

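Request:
step_arm(
  targets=[
    {"dp": [0.9,-0.5,0],"angular": [0,0,-0.216],"fingers": 0},
    {"dp": [0.9,-0.5,0],"angular": [0,0,-0.216],"fingers": 0},
    {"dp": [0.9,-0.5,0],"angular": [0,0,-0.216],"fingers": 0},
    {"dp": [0.9,-0.5,0],"angular": [0,0,-0.216],"fingers": 0},
    {"dp": [0.9,-0.5,0],"angular": [0,0,-0.216],"fingers": 0},
    {"dp": [0.9,-0.5,0],"angular": [0,0,-0.216],"fingers": 0},
    {"dp": [0.9,-0.5,0],"angular": [0,0,-0.216],"fingers": 0},
    {"dp": [0.9,-0.5,0],"angular": [0,0,-0.216],"fingers": 0},
  ],
)

```text
time: 3.3
tool_pos: [498.4, -236.4, 271.3]
tcp_rot: [180.0, 0.0, 59.9]
ft_force: [0.3, -0.3, -0.8]
finger_gap: 85.6
grip_force: 0.0
```

Run:
```python
from h import *
im=snapshot('wrist');cv2.imwrite('pics/w2.png',im)
for l in ['new_card','new_card_edge']:
    for k in pinpoint('wrist',l)[:2]: print(l,np.round(k['at']),round(k['conf'],2),onz(ray('wrist',k['at']),77 if 'edge' in l else 0))
import json
P=camera_params('wrist');json.dump({k:np.array(v).tolist() for k,v in P.items()},open('w2.json','w'))
plan([440,-20,270],Ro.from_euler('xyz',[180,0,45],degrees=True))
```

```text
new_card_edge [334. 137.] 0.87 [ 531.80421176 -213.62719198   77.        ]
t 3.45 at [ 498.7 -236.   271.3] [180.   0.  60.] dp [ 0.789 -0.794  0.007] ang [0.     0.     0.0834]
```

View pics/w2.png

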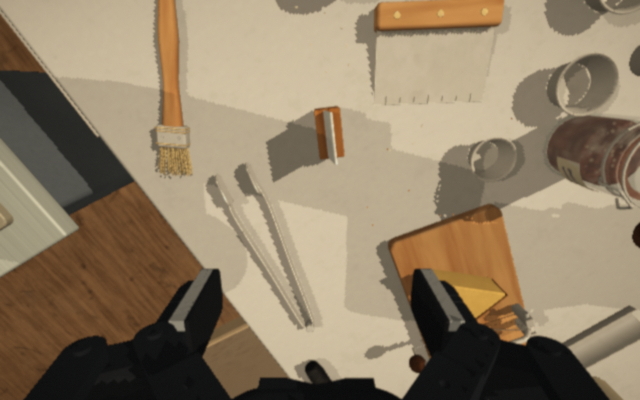

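Run:
```python
import cv2
im=cv2.imread('pics/w2.png');cv2.imwrite('pics/w2c.png',cv2.resize(im[95:175,290:370],(640,600),interpolation=cv2.INTER_CUBIC)[:, :])
```

```text
(no output)
```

View pics/w2c.png

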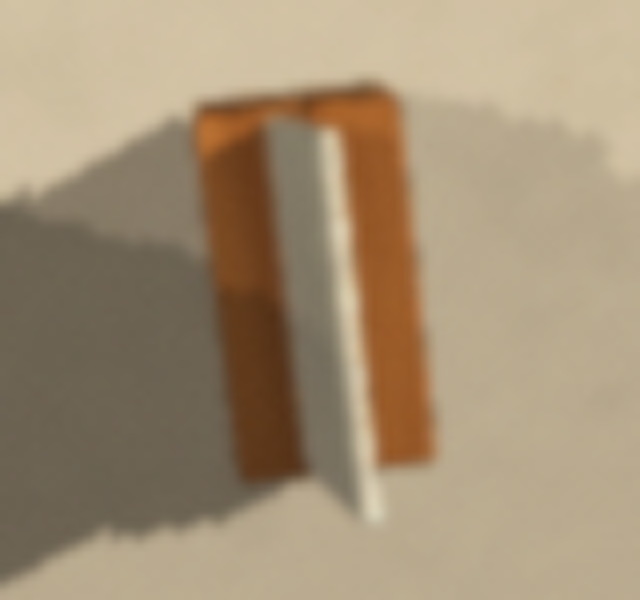

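Run:
```python
from h import *
import json
P=json.load(open('w2.json'))
a=onz(ray('w',(331.6,112.3),P),77);b=onz(ray('w',(336.5,163.7),P),77)
d=a-b;print(a,b,(a+b)/2,np.linalg.norm(d),'theta',np.degrees(np.arctan2(d[1],d[0]))-90)
# block top corners z=36 : TL,TR,BR,BL
q=[(195,105),(400,95),(435,460),(242,475)]
print([onz(ray('w',(290+x/8,95+y/7.5),P),36).round(0) for x,y in q])
```

```text
[ 540.91278232 -191.72625675   77.        ] [ 520.50913578 -238.70539859   77.        ] [ 530.71095905 -215.21582767   77.        ] 51.21863489122782 theta -23.475927240324893
[array([ 526., -183.,   36.]), array([ 551., -195.,   36.]), array([ 530., -245.,   36.]), array([ 505., -233.,   36.])]
```

Request:
step_arm(
  targets=[
    {"dp": [0.8,-0.8,0],"angular": [0,0,0.083],"fingers": 0},
    {"dp": [0.8,-0.8,0],"angular": [0,0,0.083],"fingers": 0},
    {"dp": [0.8,-0.8,0],"angular": [0,0,0.083],"fingers": 0},
    {"dp": [0.8,-0.8,0],"angular": [0,0,0.083],"fingers": 0},
    {"dp": [0.8,-0.8,0],"angular": [0,0,0.083],"fingers": 0},
    {"dp": [0.8,-0.8,0],"angular": [0,0,0.083],"fingers": 0},
    {"dp": [0.8,-0.8,0],"angular": [0,0,0.083],"fingers": 0},
    {"dp": [0.8,-0.8,0],"angular": [0,0,0.083],"fingers": 0},
  ],
)

```text
time: 4.45
tool_pos: [440.2, -18.0, 271.1]
tcp_rot: [-180.0, 0.0, 45.0]
ft_force: [-0.0, -0.6, -1.2]
finger_gap: 85.2
grip_force: 0.0
```

Run:
```python
from h import *
im=snapshot('wrist');cv2.imwrite('pics/w3.png',im)
print(sense()['time'])
plan([450,110,270],Ro.from_euler('xyz',[180,0,45],degrees=True))
```

```text
4.5
t 4.5 at [440.2 -17.9 271.1] [-180.    0.   45.] dp [ 0.487 -0.417  0.006] ang [-0.0001  0.0001  0.0003]
```

Request:
step_arm(
  targets=[
    {"dp": [0.4,-0.4,0],"angular": [0,0,0],"fingers": 0},
    {"dp": [0.4,-0.4,0],"angular": [0,0,0],"fingers": 0},
    {"dp": [0.4,-0.4,0],"angular": [0,0,0],"fingers": 0},
    {"dp": [0.4,-0.4,0],"angular": [0,0,0],"fingers": 0},
    {"dp": [0.4,-0.4,0],"angular": [0,0,0],"fingers": 0},
    {"dp": [0.4,-0.4,0],"angular": [0,0,0],"fingers": 0},
    {"dp": [0.4,-0.4,0],"angular": [0,0,0],"fingers": 0},
    {"dp": [0.4,-0.4,0],"angular": [0,0,0],"fingers": 0},
  ],
)

```text
time: 5.5
tool_pos: [439.9, 95.7, 271.3]
tcp_rot: [180.0, -0.0, 45.1]
ft_force: [-0.5, -0.5, -0.2]
finger_gap: 85.3
grip_force: 0.0
```

Run:
```python
from h import *
import json
s=sense();P=camera_params('wrist');json.dump({k:np.array(v).tolist() for k,v in P.items()},open('w3.json','w'))
im=snapshot('wrist')
L={}
for l,z in [('clip',77),('clip_front_handle',126),('clip_back_handle',126),('old_card_edge',77)]:
    for k in pinpoint('wrist',l)[:2]: L[l]=k['at'];print(l,np.round(k['at'],1),round(k['conf'],2),onz(ray('wrist',k['at']),z).round(1))
u,v=np.mean(list(L.values()),0);x=int(min(max(u-80,0),480));y=int(min(max(v-60,0),280))
print('crop',x,y,s['tool_pos'],s['tcp_rot'],sense()['time'])
cv2.imwrite('pics/w4.png',im);cv2.imwrite('pics/w4c.png',cv2.resize(im[y:y+120,x:x+160],(800,600),interpolation=cv2.INTER_CUBIC))
```

```text
clip [303.5 117.1] 0.89 [469.6 143.7  77. ]
clip_front_handle [278.7 119.1] 0.65 [458.  158.9 126. ]
clip_back_handle [343.4 122. ] 0.84 [494.7 119.1 126. ]
old_card_edge [303.4 113.3] 0.69 [472.  146.4  77. ]
crop 227 57 [439.88757086  95.71700388 271.32494298] [ 1.79998608e+02 -5.11387449e-03  4.50944828e+01] 5.75
```

View pics/w4c.png

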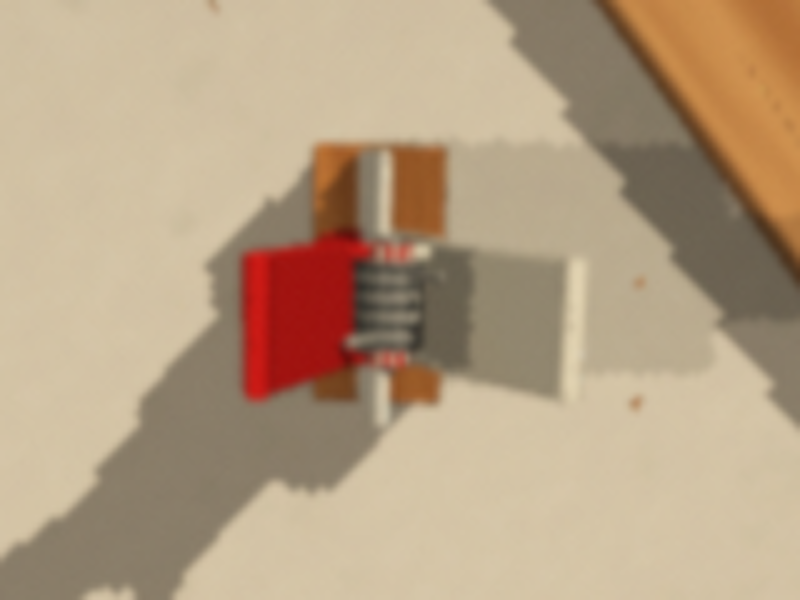

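Run:
```python
from h import *
import json
P=json.load(open('w3.json'));np.set_printoptions(precision=1,suppress=True)
a=onz(ray('w',(278.5,121),P),131);b=onz(ray('w',(342.2,122.5),P),124)
print('handles',a,b,np.linalg.norm(a-b),'theta',np.degrees(np.arctan2(*(b-a)[1::-1])))
m=(a+b)/2;x=(b-a)*[1,1,0];x/=np.linalg.norm(x)
print('mid',m,'edge by handles',m-x*7.1-[0,0,50.5])
p=lambda X,Y:ray('w',(227+X/5,57+Y/5),P)
print('edge ends',onz(p(385,150),77),onz(p(382,422),77),(onz(p(385,150),77)+onz(p(382,422),77))/2)
print('coil',onz(p(388,305),77+10))
```

```text
handles [457.5 157.7 131. ] [493.7 119.  124. ] 53.46127777236815 theta -46.93377544472397
mid [475.6 138.3 127.5] edge by handles [470.8 143.5  77. ]
edge ends [489.8 162.6  77. ] [452.7 127.   77. ] [471.2 144.8  77. ]
coil [470.6 142.5  87. ]
```

```bash
cat >> h.py <<'E'
def frame(th,lean=8):
    t=np.radians(th);l=np.radians(lean);h=np.array([np.cos(t),np.sin(t),0]);z=np.sin(l)*h+[0,0,np.cos(l)]
    x=np.cos(l)*h-[0,0,np.sin(l)];y=np.cross(z,x)
    return x,y,z,Ro.from_matrix(np.c_[y,x,-z])
OLD=np.array([470.8,143.5,77]);TO=-46.4
NEW=np.array([531.,-215,77]);TN=-23.5
E
python3 - <<'E'
from h import *
x,y,z,R=frame(TO)
plan(OLD+100*z,R)
E
```

```text
t 5.75 at [439.8  96.  271.3] [180.   -0.   45.1] dp [0.276 0.012 0.476] ang [0.0444 0.0006 0.0085]
```

Request:
step_arm(
  targets=[
    {"dp": [0.1,0,0.12],"angular": [0.022,0,0.004],"fingers": 0},
    {"dp": [0.2,0.01,0.25],"angular": [0.044,0.0006,0.0085],"fingers": 0},
    {"dp": [0.276,0.012,0.4],"angular": [0.044,0.0006,0.0085],"fingers": 0},
    {"dp": [0.276,0.012,0.476],"angular": [0.0444,0.0006,0.0085],"fingers": 0},
    {"dp": [0.276,0.012,0.476],"angular": [0.0444,0.0006,0.0085],"fingers": 0},
    {"dp": [0.276,0.012,0.476],"angular": [0.0444,0.0006,0.0085],"fingers": 0},
    {"dp": [0.276,0.012,0.476],"angular": [0.0444,0.0006,0.0085],"fingers": 0},
    {"dp": [0.276,0.012,0.476],"angular": [0.0444,0.0006,0.0085],"fingers": 0},
  ],
)

```text
time: 6.75
tool_pos: [480.9, 133.4, 177.2]
tcp_rot: [-172.1, -0.1, 43.6]
ft_force: [-1.1, 0.5, 0.4]
finger_gap: 85.4
grip_force: 0.0
```

Run:
```python
from h import *
np.set_printoptions(precision=1,suppress=True)
x,y,z,R=frame(TO)
im=snapshot('wrist');P=camera_params('wrist');cv2.imwrite('pics/w5.png',im)
zz={'clip':77,'clip_front_handle':131,'clip_back_handle':124}
for l in zz:
    for k in pinpoint('wrist',l)[:1]:
        X=onz(ray('wrist',k['at'],P),zz[l]);print(l,k['at'],round(k['conf'],2),X,'card frame',(X-OLD)@np.c_[x,y,z])
for l,o in [('f',-26*x+51*z),('b',26*x+51*z),('o',0*x)]: print(l,proj('wrist',OLD+o))
plan(OLD+23*z,R)
```

```text
clip [317.5, 200.0] 0.98 [472.9 143.6  77. ] card frame [1.3 1.6 0.2]
clip_front_handle [270.9, 228.1] 0.75 [456.7 158.6 131. ] card frame [-28.    0.2  50.6]
clip_back_handle [355.3, 228.9] 0.72 [492.4 120.6 124. ] card frame [24.7 -0.2 50.9]
f [274.1 228.7]
b [357.8 228.7]
o [316.  201.8]
t 6.95 at [480.6 133.4 176.3] [-172.    -0.    43.6] dp [-0.  -0.   0.4] ang [ 0. -0. -0.]
```

View pics/w5.png

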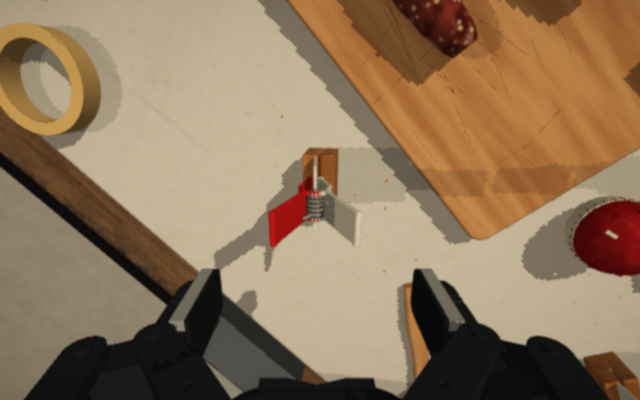

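Request:
step_arm(
  targets=[
    {"dp": [0,-0.003,0.08],"angular": [0,0,0],"fingers": 0},
    {"dp": [0,-0.005,0.18],"angular": [0,0,0],"fingers": 0},
    {"dp": [0,-0.005,0.28],"angular": [0,0,0],"fingers": 0},
    {"dp": [0,-0.005,0.35],"angular": [0,0,0],"fingers": 0.1},
    {"dp": [0,-0.005,0.385],"angular": [0,0,0],"fingers": 0.2},
    {"dp": [0,-0.005,0.385],"angular": [0,0,0],"fingers": 0.25},
    {"dp": [0,-0.005,0.385],"angular": [0,0,0],"fingers": 0.25},
    {"dp": [0,-0.005,0.385],"angular": [0,0,0],"fingers": 0.25},
  ],
  newtons=30,
)

```text
time: 7.95
tool_pos: [473.1, 141.9, 100.8]
tcp_rot: [-172.1, -0.1, 43.6]
ft_force: [0.6, 0.6, 0.7]
finger_gap: 64.0
grip_force: 0.0
```

Run:
```python
from h import *
x,y,z,R=frame(TO)
im=snapshot('wrist');cv2.imwrite('pics/w6.png',im)
s=sense();print(s['time'],(s['tool_pos']-OLD)@np.c_[x,y,z],s['finger_gap'],s['grip_force'],s['ft_force'])
for l,o in [('clip_front_handle',-26*x+51*z),('clip_back_handle',26*x+51*z)]:
    for k in pinpoint('wrist',l)[:1]:print(l,k['at'],k['conf'],proj('wrist',OLD+o))
```

```text
8.0 [-0.69777366  0.48082546 23.79836854] 63.92172781897469 0.0 [-0.55805647 -0.2861932   0.86177879]
clip_front_handle [249.5, 305.4] 0.85 [253.42114401 305.85556391]
clip_back_handle [379.5, 303.1] 0.56 [382.27316627 305.95396384]
```

View pics/w6.png

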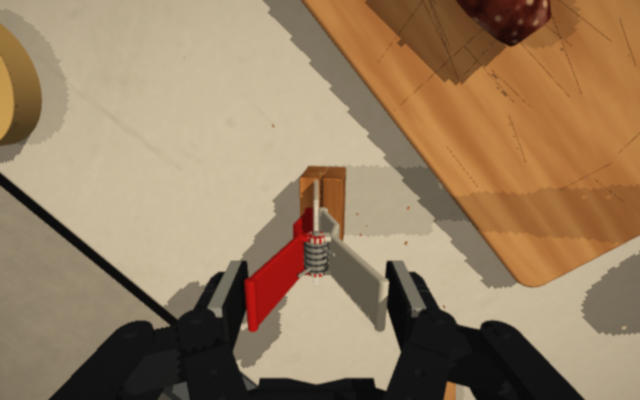

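Request:
step_arm(
  targets=[
    {"dp": [0,0,0],"angular": [0,0,0],"fingers": 0.32},
    {"dp": [0,0,-0.006],"angular": [0,0,0],"fingers": 0.39},
    {"dp": [0,0,-0.016],"angular": [0,0,0],"fingers": 0.46},
    {"dp": [0,0,-0.026],"angular": [0,0,0],"fingers": 0.54},
    {"dp": [0,0,-0.036],"angular": [0,0,0],"fingers": 0.62},
    {"dp": [0,0,-0.046],"angular": [0,0,0],"fingers": 0.7},
    {"dp": [0,0,-0.055],"angular": [0,0,0],"fingers": 0.78},
    {"dp": [0,0,-0.06],"angular": [0,0,0],"fingers": 0.86},
  ],
  newtons=30,
)

```text
time: 9.1
tool_pos: [473.1, 140.7, 111.4]
tcp_rot: [-172.0, 0.0, 43.6]
ft_force: [0.2, -0.5, -1.3]
finger_gap: 15.2
grip_force: 32.1
```

Request:
step_arm(
  targets=[
    {"dp": [0,0,0],"angular": [0,0,0],"fingers": 0.95},
    {"dp": [0,0,0],"angular": [0,0,0],"fingers": 0.95},
    {"dp": [0,0,-0.02],"angular": [0,0,0],"fingers": 0.95},
    {"dp": [0,0,-0.05],"angular": [0,0,0],"fingers": 0.95},
    {"dp": [0,0,-0.1],"angular": [0,0,0],"fingers": 0.95},
    {"dp": [0,0,-0.15],"angular": [0,0,0],"fingers": 0.95},
    {"dp": [0,0,-0.2],"angular": [0,0,0],"fingers": 0.95},
    {"dp": [0,0,-0.2],"angular": [0,0,0],"fingers": 0.95},
  ],
)

```text
time: 10.1
tool_pos: [478.3, 136.7, 152.9]
tcp_rot: [-172.1, -0.1, 43.6]
ft_force: [0.7, -0.9, -1.4]
finger_gap: 15.4
grip_force: 32.1
```

Run:
```python
from h import *
x,y,z,R=frame(TO)
P=camera_params('wrist');im=snapshot('wrist');cv2.imwrite('pics/w7.png',im)
s=sense();t=s['tool_pos'];print(s['time'],(t-OLD)@np.c_[x,y,z],s['finger_gap'],s['grip_force'],s['ft_force'])
for l in ['clip','clip_front_handle','clip_back_handle','clip_front_lip','clip_back_lip','old_card_edge']:
    for k in pinpoint('wrist',l)[:1]:
        c,d=ray('wrist',k['at'],P)
        # intersect plane y-const through tcp
        X=c+d*(((t-c)@y)/(d@y)); print(l,np.round(k['at']),round(k['conf'],2),((X-t)@np.c_[x,y,z]).round(1))
```

```text
10.15 [-0.75553021  0.35451336 75.66451924] 15.30883331485613 32.139176493510604 [-0.23791603 -0.02314716 -0.38462427]
clip_front_handle [302. 302.] 0.66 [-5.5 -0.  25.7]
clip_back_handle [328. 298.] 0.67 [ 5.5  0.  23.2]
clip_front_lip [287. 222.] 0.95 [-18.5   0.  -59.3]
clip_back_lip [345. 224.] 0.9 [ 18.8   0.  -56. ]
old_card_edge [316. 211.] 0.57 [  0.6  -0.  -80.4]
```

View pics/w7.png

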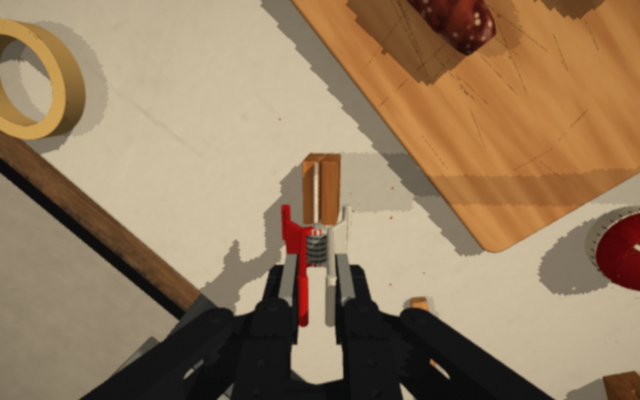

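Run:
```python
from h import *
x,y,z,R=frame(TO);x2,y2,z2,R2=frame(TN)
a=OLD+125*z;b=NEW+103*z2
plan(OLD+110*z,R)
plan((a+b)/2+[0,0,15],R)
print(b)
```

```text
t 10.45 at [477.1 136.7 151. ] [-172.     0.    43.6] dp [ 0.001  0.006 -0.177] ang [-0.0001  0.0002 -0.    ]
t 10.45 at [477.1 136.7 151. ] [-172.     0.    43.6] dp [-0.494  0.738 -0.376] ang [-0.0001  0.0002 -0.    ]
[ 544.14589971 -220.71599988  178.99761108]
```

Request:
step_arm(
  targets=[
    {"dp": [0,0,-0.05],"angular": [0,0,0],"fingers": 0.95},
    {"dp": [0,0,-0.12],"angular": [0,0,0],"fingers": 0.95},
    {"dp": [-0.02,0.05,-0.2],"angular": [0,0,0],"fingers": 0.95},
    {"dp": [-0.1,0.15,-0.25],"angular": [0,0,0],"fingers": 0.95},
    {"dp": [-0.2,0.3,-0.3],"angular": [0,0,0],"fingers": 0.95},
    {"dp": [-0.3,0.45,-0.34],"angular": [0,0,0],"fingers": 0.95},
    {"dp": [-0.4,0.6,-0.37],"angular": [0,0,0],"fingers": 0.95},
    {"dp": [-0.49,0.74,-0.38],"angular": [0,0,0],"fingers": 0.95},
  ],
)

```text
time: 11.45
tool_pos: [515.7, -47.0, 207.9]
tcp_rot: [-172.1, -0.1, 43.6]
ft_force: [-0.2, 0.1, -1.0]
finger_gap: 15.3
grip_force: 32.1
```

Run:
```python
from h import *
x2,y2,z2,R2=frame(TN)
plan(NEW+103*z2,R2)
print(sense()['finger_gap'],sense()['grip_force'])
```

```text
t 11.45 at [515.7 -47.  207.9] [-1.721e+02 -1.000e-01  4.360e+01] dp [-0.495  0.74   0.043] ang [ 0.0008 -0.018  -0.1262]
15.342288737758398 32.13972640223801
```

Request:
step_arm(
  targets=[
    {"dp": [-0.08,0.12,0],"angular": [0,-0.003,-0.02],"fingers": 0.95},
    {"dp": [-0.18,0.26,0],"angular": [0,-0.006,-0.045],"fingers": 0.95},
    {"dp": [-0.28,0.42,0.01],"angular": [0,-0.01,-0.07],"fingers": 0.95},
    {"dp": [-0.38,0.57,0.02],"angular": [0,-0.014,-0.1],"fingers": 0.95},
    {"dp": [-0.46,0.69,0.03],"angular": [0,-0.018,-0.12],"fingers": 0.95},
    {"dp": [-0.49,0.735,0.04],"angular": [0.0008,-0.018,-0.126],"fingers": 0.95},
    {"dp": [-0.49,0.735,0.04],"angular": [0.0008,-0.018,-0.126],"fingers": 0.95},
    {"dp": [-0.49,0.735,0.04],"angular": [0.0008,-0.018,-0.126],"fingers": 0.95},
  ],
)

```text
time: 12.45
tool_pos: [543.5, -216.2, 178.3]
tcp_rot: [-171.9, 0.0, 66.5]
ft_force: [-0.1, 0.8, -1.5]
finger_gap: 15.2
grip_force: 32.1
```

```bash
cat > look.py <<'E'
from h import *
import sys
x,y,z,R=frame(TN);M=np.c_[x,y,z]
P=camera_params('wrist');im=snapshot('wrist');cv2.imwrite(f'pics/{sys.argv[1]}.png',im)
s=sense();t=s['tool_pos'];print(s['time'],'tcp in edge frame',(t-NEW)@M,s['finger_gap'],s['grip_force'],s['ft_force'])
for c in ['wrist','top','scene']:
    if c!='wrist': snapshot(c);P=camera_params(c)
    for k in pinpoint(c,'new_card_edge')[:1]: print(c,'edge',np.round(k['at']),round(k['conf'],2),onz(ray(c,k['at'],P),77).round(1),'pred',proj(c,NEW).round())
    if c!='wrist': continue
    for l in ['clip','clip_front_lip','clip_back_lip','clip_front_handle','clip_back_handle']:
      for k in pinpoint(c,l)[:1]:
        o,d=ray(c,k['at'],P);X=o+d*(((t-o)@y)/(d@y));print(l,np.round(k['at']),round(k['conf'],2),((X-t)@M).round(1))
plan(NEW+43*z,R)
E
python3 look.py w8
```

```text
12.5 tcp in edge frame [ -2.28254715   4.01818109 101.97781908] 14.892182581694865 32.136626997962594 [-0.63528655 -0.35531936 -1.38759694]
wrist edge [322. 203.] 0.49 [ 533.2 -213.5   77. ] pred [320. 206.]
clip [317. 240.] 0.96 [  0.3  -0.  -33.8]
clip_front_lip [288. 222.] 0.62 [-19.    0.  -60.6]
clip_back_lip [347. 223.] 0.98 [ 19.3  -0.  -58.5]
clip_front_handle [303. 299.] 0.78 [-5.7  0.  23.1]
clip_back_handle [331. 300.] 0.75 [ 6.   0.  23.6]
top edge [369. 204.] 0.42 [ 539.6 -219.7   77. ] pred [367. 208.]
scene edge [347. 183.] 0.57 [ 540.7 -215.4   77. ] pred [349. 185.]
t 13.0 at [ 543.4 -216.8  177.8] [-171.9    0.    66.5] dp [-0.016  0.011  0.293] ang [-0.0008  0.0001  0.    ]
```

View pics/w8.png

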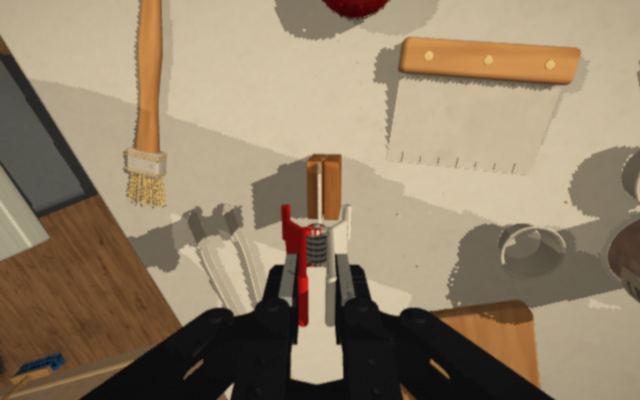

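Request:
step_arm(
  targets=[
    {"dp": [-0.012,0.014,0.03],"angular": [0,0,0],"fingers": 0.95},
    {"dp": [-0.012,0.014,0.06],"angular": [0,0,0],"fingers": 0.95},
    {"dp": [-0.012,0.014,0.1],"angular": [0,0,0],"fingers": 0.95},
    {"dp": [-0.012,0.014,0.13],"angular": [0,0,0],"fingers": 0.95},
    {"dp": [-0.012,0.014,0.16],"angular": [0,0,0],"fingers": 0.95},
    {"dp": [-0.012,0.014,0.18],"angular": [0,0,0],"fingers": 0.95},
    {"dp": [-0.012,0.014,0.19],"angular": [0,0,0],"fingers": 0.95},
    {"dp": [-0.012,0.014,0.19],"angular": [0,0,0],"fingers": 0.95},
  ],
)

```text
time: 14.0
tool_pos: [540.0, -218.1, 139.8]
tcp_rot: [-171.9, 0.0, 66.5]
ft_force: [-0.1, 0.5, -1.5]
finger_gap: 15.4
grip_force: 32.1
```

```bash
sed -i 's/^NEW=.*/NEW=np.array([532,-214.5,77]);TN=-23.5/' h.py; python3 look.py w9
python3 - <<'E'
from h import *
im=cv2.imread('pics/w9.png')
x,y,z,R=frame(TN)
for e in (26.5,-26.5): print(proj('wrist',NEW+e*y).round())
cv2.imwrite('pics/w9c.png',cv2.resize(im[120:270,220:420],(800,600),interpolation=cv2.INTER_CUBIC))
E
```

```text
14.05 tcp in edge frame [ 6.79636076e-02 -5.54024304e-02  6.35901941e+01] 15.304464502364826 32.13648380711675 [ 0.69679268 -0.1051879  -0.56870371]
clip [317. 239.] 0.6 [  0.1  -0.  -34.7]
clip_front_lip [285. 222.] 0.92 [-20.6  -0.  -59.8]
clip_back_lip [348. 224.] 0.84 [ 19.7  -0.  -57.5]
clip_front_handle [301. 297.] 0.79 [-6.7 -0.  21.4]
clip_back_handle [330. 296.] 0.81 [ 5.3 -0.  20.9]
top edge [367. 207.] 0.48 [ 532.1 -214.1   77. ] pred [367. 207.]
scene edge [349. 184.] 0.63 [ 535.8 -217.3   77. ] pred [349. 185.]
t 14.55 at [ 540.1 -218.1  139.8] [-171.9    0.    66.5] dp [0.    0.    0.102] ang [-0.0008  0.0001  0.    ]
[317. 181.]
[317. 256.]
```

View pics/w9c.png

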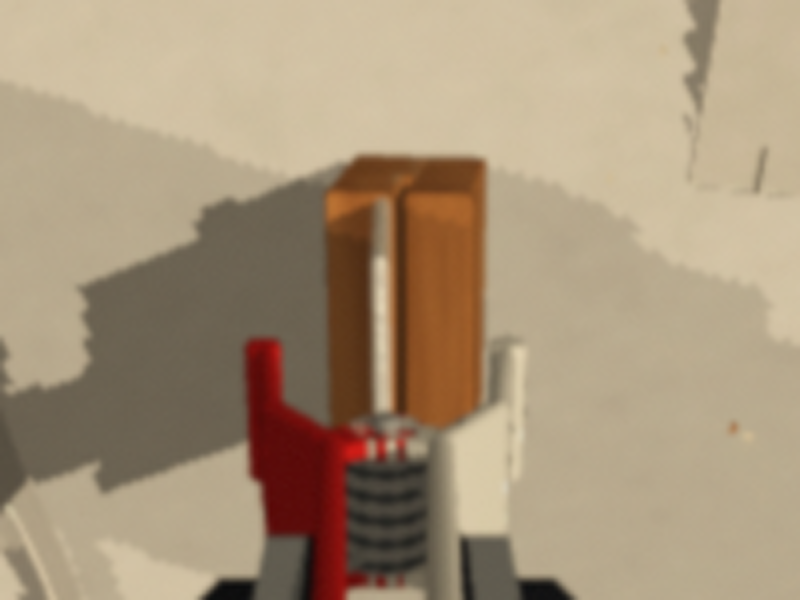

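Request:
step_arm(
  targets=[
    {"dp": [0,-0.006,0.015],"angular": [0,0,0],"fingers": 0.95},
    {"dp": [0,-0.006,0.03],"angular": [0,0,0],"fingers": 0.95},
    {"dp": [0,-0.006,0.05],"angular": [0,0,0],"fingers": 0.95},
    {"dp": [0,-0.006,0.065],"angular": [0,0,0],"fingers": 0.95},
    {"dp": [0,-0.006,0.08],"angular": [0,0,0],"fingers": 0.95},
    {"dp": [0,-0.006,0.09],"angular": [0,0,0],"fingers": 0.95},
    {"dp": [0,-0.006,0.1],"angular": [0,0,0],"fingers": 0.95},
    {"dp": [0,-0.006,0.1],"angular": [0,0,0],"fingers": 0.95},
  ],
)

```text
time: 15.55
tool_pos: [536.3, -216.4, 120.0]
tcp_rot: [-171.8, 0.0, 66.5]
ft_force: [0.4, -0.6, -0.3]
finger_gap: 14.9
grip_force: 32.1
```

```bash
python3 look.py w10
python3 - <<'E'
from h import *
im=cv2.imread('pics/w10.png')
x,y,z,R=frame(TN)
for e in (26.5,-26.5): print(proj('wrist',NEW+e*y).round())
cv2.imwrite('pics/w10c.png',cv2.resize(im[140:290,220:420],(800,600),interpolation=cv2.INTER_CUBIC))
E
```

```text
15.6 tcp in edge frame [-1.28717753 -0.04852246 43.37030263] 15.294381076314538 32.13643440976739 [-0.61846141  0.21960616 -0.20544913]
clip [314. 238.] 0.86 [ -1.6  -0.  -35.5]
clip_front_lip [302. 300.] 0.74 [-6.   0.  23.8]
clip_back_lip [348. 225.] 0.66 [ 20.    0.  -55.4]
clip_front_handle [301. 300.] 0.74 [-6.7 -0.  23.4]
clip_back_handle [327. 299.] 0.8 [ 4.  -0.  22.8]
top edge [370. 206.] 0.4 [ 533.8 -220.9   77. ] pred [367. 207.]
scene edge [348. 184.] 0.63 [ 536.7 -214.    77. ] pred [349. 185.]
t 16.1 at [ 536.4 -216.5  120.2] [-171.9    0.    66.5] dp [0.    0.006 0.002] ang [-0.0008  0.0001  0.    ]
[319. 191.]
[319. 271.]
```

View pics/w10c.png

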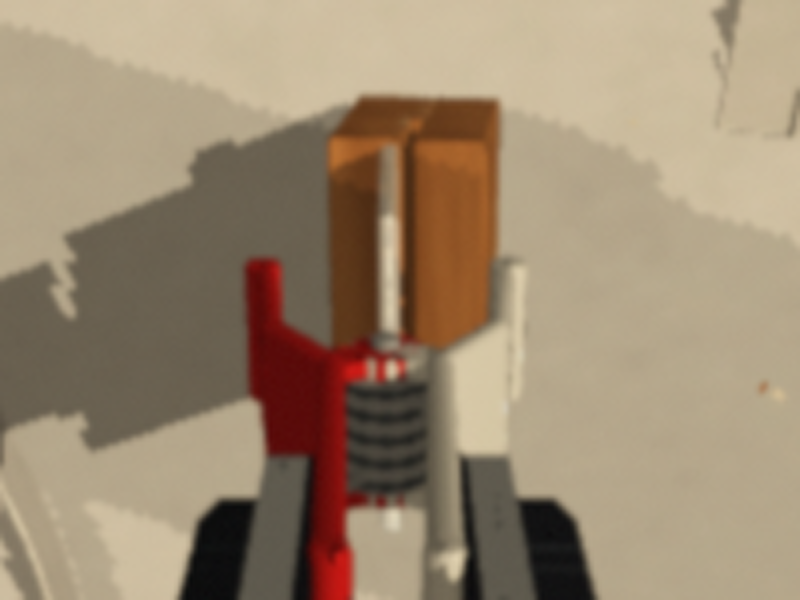

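```bash
python3 -c "
from bench import *
print(hand_in())"
```

```text
the job is handed in; nothing more can be done
None
```

I handed in the job at about 16 s: the clip is held wide open over the middle of the bare card's top edge, red half on the printed side. I estimate the lips sit about 16 mm below the edge, and the last picture and force reading showed no contact with the card. The hand-in returned no verdict, so I can't confirm the judged result.

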